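# Restock the newborn breathing kit in the ambulance

### The arm

A 7-joint arm with a two-finger parallel gripper is mounted at the origin on the work surface. World frame = base frame: x ahead of the robot, y to its left, z up, the work surface at z = 0. Lengths are in m, angles in rad, forces in N, time in s.
With the tool pointing down it reaches from about 0.35 to 0.9 m from the base axis. Payload 19.9 kg.
Tool frame: the origin (TCP) lies at the very end of the fingers, on their centre line; the grasp point (between the pads) lies manip.grip_point_offset behind it (manip.grip_point_offset is the distance from the TCP to the grasp point, in m); x points along the fingers, z is the direction in which the jaws open and shut, and the axes are right-handed (so a half turn about x gives the same grasp; the last joint's range is limited). The gripper opens to 94 mm and grips with 3 to 60 N. Pads are 16 mm wide; open, the fingers measure 119 mm over their backs; the gripper's body (75 mm by 177 mm) begins 78 mm behind the grasp point.
Start: joints at [-1.298, 0.417, -0.01, 1.614, 0.005, 1.111, -0.053], TCP at [0.194, 0.594, 0.205] pointing down, gripper open.
Joint ranges: [-2.81, 2.81], [-0.39, 2.02], [-1.27, 1.25], [0.06, 2.57], [-1.19, 4.33], [0.19, 2], [-2.82, 2.82]. Speed limits (rad/s): [1.89, 1.89, 2.39, 2.39, 3.01, 3.01, 3.01].

### API

Orientations are given as a unit quaternion [x, y, z, w].
In Python, from rig import manip gives the robot as it stands.
- The arm moves only by the shell command python3 -m handwheel 'ROWS' [OPENING] [FORCE]. ROWS is JSON, a list of rows, each a list of 2 entries, a list of its own where there are three numbers: the shift along the tool's x, y, z in mm, then the turn, a rotation vector about the tool's x, y, z in rad. In form: [[[dx, dy, dz], [wx, wy, wz]], ...]. A call has 1 to 8 rows; each row is the pose to reach, as a shift and turn from the pose commanded when the call began, along the tool's axes at that moment; what a row does not reach only later rows make up. A row lasts 1/12 s, in which the tool goes at most 41.7 mm and 7.16 degrees, less where a joint would pass 70% of its speed; a pose out of reach is approached as far as the arm can. A call with a gripper value outside its range is refused whole. OPENING is the finger opening in mm, from 0 to 94, set as the call begins (- or left out, the last holds). The fingers move at their own pace and stop on an object; FORCE is the grip in N (left out, the last holds). Time passes only in rows, so rows that repeat a pose let the fingers close. It gives the time, the measured TCP pose, the force and the opening at its end, in the units of the state.
- manip.get_state(): the state, without advancing time (a new reading comes with each control period).
- manip.camera(name): name is "scene" or "side" or "wrist"; returns a dict with "pixels" (400x640x3 uint8, red, green, blue), "z_map" (400x640 float32, m along the optical axis (not along the pixel's ray), 0 where there is no reading), "fx", "fy", "cx", "cy" (pixels), "D" ([k1, k2, p1, p2, k3] as OpenCV has them; the pictures are not rectified), "world_from_camera" (4x4, takes a point from camera to world coordinates); the wrist camera has in their place "mount" (4x4, takes a point from camera to tool coordinates, whose origin is the TCP and whose axes are the tool frame's). Camera axes: x right, y down, z forward; pixel columns grow to the right and rows downward; lengths in m; the calibration is good to about 2 mm. A picture is of the moment at which its call begins: read the wrist's pose just before it.
- manip.job_done(): hands the job in, once; it reports no verdict.
Trained networks look in a picture, given as the dict that the camera call returned (one of the last four; its "shot" number tells which), for a name from the list of things; names that differ only in an ending like _2 or _b are one class to them, and where a whole thing is asked for, a point or a joint stands for the part that bears it (a point fixed in the world has none). Each returns a list of dicts, best first, with "conf" (0 to 1); they miss things now and then, are a little off and sometimes report something else, mostly with a low value. They report only what shows in the picture. A call takes as long as a camera call. They do not tell look-alikes from the thing itself.
- manip.find_in(picture, thing): "box" ([centre column, centre row, width, height] as shares, 0 to 1, of the picture: columns of its width, rows of its height, round what is visible of it).
The state is a dict: "clock": time; "qpos": joint angles; "joint_vel": joint speeds; "joint_efforts": joint torques, N m; "ee_pos": TCP position; "ee_rot": TCP orientation; "force": force on the tool from outside, world axes, zero at the start; "wrist_torque": the same for the moment, N m; "gripper_width": finger opening in m.
Only numpy, scipy, OpenCV 4.12 (cv2) and the standard library are available. Lean on these libraries where they do the work, as an engineer would, in place of code of your own. Each camera call takes 0.05 s, during which the arm holds its last target. There are 200 camera calls.

### The job

Restock the newborn kit tray with the small, newborn-size breathing parts: stand the two small water traps upright in the two-cell rack, one in each cell, set the small filter, port up, in the square dish, and lay the small Y-piece flat and lengthwise in the oblong bin. Leave the larger, adult-size trap, filter and Y-piece where they stand.

Things in the scene. Friction and masses are not known exactly. Their poses are not given: they have to be found in the camera images.
- trap_1: Newborn-size (small) water trap, standing: a clear round cup 36 mm in diameter, 46 mm tall, under a blue round lid 40 mm in diameter (from 46 to 60 mm above the underside); 74 mm tall with its ports. Weighs about 45 g. Its two vertical ports stand on the lid 10 mm either side of the axis along its x, 12 mm in diameter. Origin: centre of the underside; z up along the axis. Loose, stands on the worktop (z = 0).
- trap_2: The second newborn-size water trap, identical to trap_1 (lid 40 mm in diameter, 46 to 60 mm above the underside; 74 mm tall). Its two vertical ports stand on the lid 10 mm either side of the axis along its x, 12 mm in diameter. Origin: centre of the underside; z up along the axis. Loose, stands on the worktop (z = 0).
- trap_large: Adult-size water trap, the look-alike: the same shape but with a cup 54 mm and a lid 58 mm in diameter (56 to 70 mm above the underside), 80 mm tall with its ports. Stays where it is. Its two vertical ports stand on the lid 14 mm either side of the axis along its x, 16 mm in diameter. Origin: centre of the underside; z up along the axis. Loose, stands on the worktop (z = 0).
- filter_small: Newborn-size (small) breathing filter, lying flat: a white round housing 48 mm in diameter and 30 mm high, with an upright round port 22 mm in diameter standing 24 mm above its middle (30 to 54 mm above the underside), good to grip. About 30 g. Origin: centre of the underside; z up. Loose, on the worktop.
- filter_large: Adult-size breathing filter, the look-alike: the same shape, housing 70 mm in diameter and 36 mm high, port 22 mm in diameter up to 60 mm. Stays where it is. Origin: centre of the underside; z up.
- wye_small: Newborn-size (small) Y-piece, lying flat: white tubes 14 mm thick in a Y, 92 mm long (along its x; stem to +x, two legs to -x) and 64 mm wide over the legs (along its y). An upright round sensor port, 12 mm in diameter, rises at the origin from the tubes (14 mm above the underside) to 34 mm; good to grip, with the weight within about 5 mm of it. About 35 g. Origin: underside, middle of its length and width; z up. Loose, on the worktop.
- wye_large: Adult-size Y-piece, the look-alike: the same shape with tubes 22 mm thick, 114 mm long, 90 mm wide, sensor port 16 mm in diameter up to 44 mm. Stays where it is. Origin: underside, middle of its length and width; x along the stem, z up.
- trap_rack: Grey insert fixed in the shallow steel kit tray (360 x 160 mm, rim 12 mm high): two equal open cells side by side along its y. 70 mm (x) by 134 mm (y) outside, 28 mm high, walls and floor about 4 mm thick; each cell is 62 by 61 mm inside, with its middle at y = +32.5 mm and y = -32.5 mm. Origin: centre of the underside (3 mm above the worktop); z up.
- wye_bin: Grey insert fixed in the kit tray: one undivided oblong bin, 96 mm (x) by 130 mm (y) outside, 18 mm high, walls and floor about 4 mm thick (inside 88 by 122 mm). Its long side is its y. Origin: centre of the underside (3 mm above the worktop); z up.
- filter_dish: Grey insert fixed in the kit tray: a small square dish 84 by 84 mm outside, 18 mm high, walls and floor about 4 mm thick (inside 76 by 76 mm). Origin: centre of the underside (3 mm above the worktop); z up. The three inserts stand in a row along the tray, about 112 mm apart, in any order.
There are look-alikes about, which are no part of the job. What is shaped like the filter_dish but purple or yellow is not meant. What is shaped like the wye_small but yellow is not meant.

How it is judged:
By the outcome, as a careful person would: the job done as asked, in the order asked, and still so for the second after the job is handed in, with the robot touching nothing.
It also fails if it takes over 109 s, if anything falls off the work surface, if the arm or the gripper's body presses on something with over 40 N, if the wrist force passes 120 N, or if a joint passes its speed limit or range.

## Working session

There is one attempt and no reset: what is moved stays moved. The work goes in short steps, Python scripts to look and compute and a shell command to move; the robot and the scene stay as the last step left them, time stands still between calls to the robot, and variables do not carry over. Pictures are saved under pics/ and viewed, about 12 in all and at most 16, crops included, and the job is handed in when it is done.

```bash
mkdir -p pics; ls; cat > h.py <<'E'
import numpy as np,cv2
from rig import manip
from scipy.spatial.transform import Rotation as R
def T(s):
    M=np.eye(4);M[:3,:3]=R.from_quat(s["ee_rot"]).as_matrix();M[:3,3]=s["ee_pos"];return M
def shot(n):
    s=manip.get_state();p=manip.camera(n)
    W=p["world_from_camera"] if n!="wrist" else T(s)@np.array(p["mount"])
    return p,np.array(W)
def K(p): return np.array([[p["fx"],0,p["cx"]],[0,p["fy"],p["cy"]],[0,0,1.]])
def world(p,W):
    h,w=p["z_map"].shape
    u,v=np.meshgrid(np.arange(w),np.arange(h))
    q=cv2.undistortPoints(np.stack([u,v],-1).reshape(-1,1,2).astype(float),K(p),np.array(p["D"],float)).reshape(h,w,2)
    z=p["z_map"][...,None]
    P=np.concatenate([q*z,z],-1)@W[:3,:3].T+W[:3,3]
    P[p["z_map"]==0]=np.nan
    return P
def save(p,n): cv2.imwrite("pics/"+n,cv2.cvtColor(p["pixels"],cv2.COLOR_RGB2BGR))
E
python3 - <<'E'
from h import *
s=manip.get_state();print(s["clock"],s["ee_pos"],s["ee_rot"],manip.grip_point_offset);print(np.round(T(s),3))
for n in("scene","side","wrist"):
    p,W=shot(n);save(p,n+"0.png");P=world(p,W);np.save(n+"0.npy",P)
    print(n,np.round(W[:3,3],2))
    for t in["trap_1","trap_large","filter_small","filter_large","wye_small","wye_large","trap_rack","wye_bin","filter_dish"]:
        for d in manip.find_in(p,t):
            b=np.array(d["box"])*[640,400,640,400]
            c=P[min(int(b[1]),399),min(int(b[0]),639)]
            print(t,round(d["conf"],2),b.round(),c.round(3))
E
```

```text
pics
0.0 [0.19342138 0.59390503 0.20481256] [-0.41573332  0.5725343   0.41514039  0.57186427] 0.0188
[[-0.    -0.951  0.31   0.193]
 [-0.001  0.31   0.951  0.594]
 [-1.    -0.    -0.001  0.205]
 [ 0.     0.     0.     1.   ]]
scene [1.1  0.11 0.9 ]
trap_1 0.77 [364. 243.  19.  22.] [0.672 0.132 0.062]
trap_1 0.69 [375. 209.  12.  24.] [0.567 0.145 0.061]
trap_large 0.87 [377. 169.  21.  26.] [0.448 0.139 0.073]
filter_small 0.78 [316. 244.  20.  22.] [0.68  0.014 0.034]
filter_large 0.94 [418. 182.  26.  24.] [0.444 0.258 0.037]
filter_large 0.45 [317. 242.  18.  20.] [0.679 0.017 0.045]
wye_small 0.88 [294. 288.  37.  27.] [ 0.798 -0.019  0.015]
wye_small 0.63 [336. 212.  27.  32.] [0.567 0.045 0.011]
wye_large 0.96 [466. 225.  35.  35.] [0.543 0.394 0.017]
trap_rack 0.85 [242. 184.  49.  27.] [ 0.527 -0.231  0.014]
wye_bin 0.81 [226. 218.  57.  40.] [ 0.634 -0.245  0.003]
filter_dish 0.78 [253. 153.  37.  27.] [ 0.407 -0.238  0.008]
filter_dish 0.64 [181. 170.  34.  32.] [ 0.502 -0.43   0.004]
filter_dish 0.63 [253. 116.  32.  26.] [ 0.25  -0.285  0.006]
side [ 0.22 -0.86  0.74]
tr
[... 204 characters left out ...]
[0.664 0.002 0.031]
filter_large 0.69 [247. 146.  29.  26.] [0.427 0.234 0.037]
wye_small 0.93 [325. 190.  35.  19.] [0.567 0.023 0.011]
wye_small 0.57 [404. 257.  68.  60.] [ 0.639 -0.242  0.007]
wye_small 0.54 [415. 182.  27.  28.] [ 0.782 -0.029  0.014]
wye_large 0.93 [279. 118.  42.  16.] [0.556 0.368 0.024]
trap_rack 0.63 [352. 266.  63.  61.] [ 0.525 -0.236  0.015]
wye_bin 0.78 [406. 255.  70.  59.] [ 0.644 -0.237  0.006]
filter_dish 0.89 [222. 324.  51.  46.] [ 0.255 -0.276  0.003]
filter_dish 0.85 [390. 345.  68.  57.] [ 0.517 -0.418  0.004]
filter_dish 0.61 [297. 284.  59.  51.] [ 0.409 -0.231  0.006]
wrist [0.12 0.62 0.38]
filter_large 0.44 [179. 383.   9.  13.] [0.423 0.292 0.016]
```

```bash
python3 - <<'E'
import cv2
a=cv2.imread("pics/scene0.png")[90:320,150:510];cv2.imwrite("pics/sc.png",cv2.resize(a,None,fx=2.2,fy=2.2,interpolation=cv2.INTER_CUBIC))
E
```

```text
(no output)
```

View pics/sc.png

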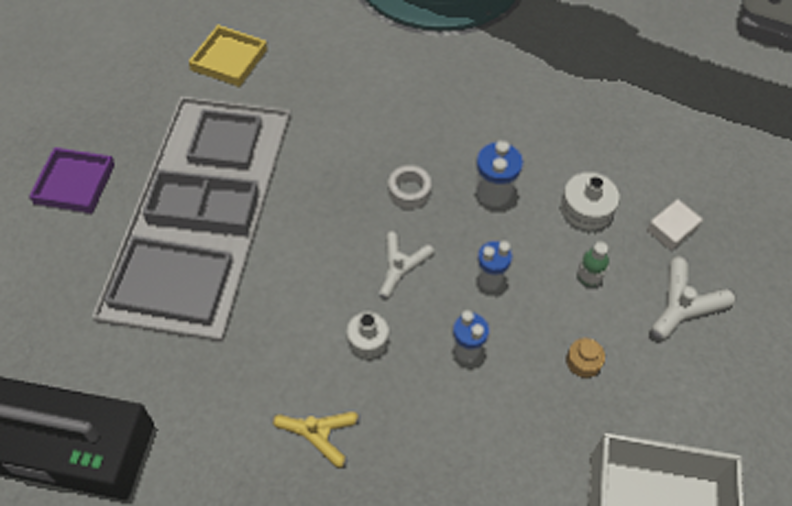

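Left to right in the scene picture, the candidates are:
- **Traps:** small at (375,209) and (364,243). The large one at (377,169) stays, and the green-topped bottle at about (420,209) is something else.
- **Filters:** small at (317,243). The large one at (418,182) stays, and the white ring at (336,174) is something else.
- **Y-pieces:** small white at (336,212). The yellow one at (294,288) and the large one at (466,225) stay.
- **Dish:** grey, in the tray, at (253,153). The yellow one at (253,116) and the purple one at (181,170) are not meant.

Next I'll measure from both views.

```bash
python3 - <<'E'
from h import *
for n in("scene","side"):
    P=np.load(n+"0.npy").reshape(-1,3);P=P[~np.isnan(P[:,0])]
    print(n,"table z",np.median(P[(abs(P[:,0]-.6)<.05)&(abs(P[:,1]+.08)<.04),2]).round(4))
    def sel(c,r,lo,hi): return P[(np.hypot(P[:,0]-c[0],P[:,1]-c[1])<r)&(P[:,2]>lo)&(P[:,2]<hi)]
    for nm,c,r,lo,hi in[("trapA",(.56,.133),.035,.05,.09),("trapB",(.665,.125),.035,.05,.09),("large",(.44,.13),.045,.055,.1),("filt",(.67,.01),.04,.022,.07),("wye",(.567,.035),.06,.006,.05),("wport",(.567,.035),.06,.022,.05)]:
        q=sel(c,r,lo,hi)
        if len(q)<5: print(nm,len(q));continue
        (cx,cy),(w,h),a=cv2.minAreaRect((q[:,:2]*1000).astype(np.float32))
        print(nm,len(q),"rect",round(cx),round(cy),round(w),round(h),round(a),"zmax",np.percentile(q[:,2],95).round(3),"mean",q.mean(0).round(3),"top",q[q[:,2]>np.percentile(q[:,2],80)].mean(0).round(3))
    for nm,c,ht in[("dish",(.407,-.236),.021),("rack",(.526,-.234),.031),("bin",(.638,-.241),.021)]:
        q=P[(abs(P[:,0]-c[0])<.06)&(abs(P[:,1]-c[1])<.085)&(P[:,2]>ht-.005)&(P[:,2]<ht+.01)]
        q=q[abs(q[:,0]-c[0])<.056]
        (cx,cy),(w,h),a=cv2.minAreaRect((q[:,:2]*1000).astype(np.float32))
        print(nm,len(q),round(cx),round(cy),round(w),round(h),round(a,1),np.percentile(q[:,2],[50,95]).round(3))
E
python3 - <<'E'
import cv2
a=cv2.imread("pics/side0.png")[110:300,230:450];cv2.imwrite("pics/sd.png",cv2.resize(a,None,fx=3,fy=3,interpolation=cv2.INTER_CUBIC))
E
```

```text
scene table z -0.0001
trapA 184 rect 560 145 39 37 9 zmax 0.075 mean [0.564 0.145 0.063] top [0.56  0.145 0.074]
trapB 212 rect 661 130 38 37 7 zmax 0.075 mean [0.664 0.13  0.062] top [0.662 0.13  0.074]
large 322 rect 426 135 57 55 71 zmax 0.081 mean [0.43  0.135 0.071] top [0.428 0.137 0.079]
filt 255 rect 670 14 45 43 11 zmax 0.055 mean [0.674 0.015 0.036] top [0.669 0.014 0.054]
wye 257 rect 560 22 59 93 59 zmax 0.033 mean [0.563 0.033 0.014] top [0.566 0.032 0.023]
wport 24 rect 567 31 11 11 80 zmax 0.036 mean [0.568 0.031 0.031] top [0.566 0.032 0.036]
dish 193 411 -255 89 125 2.3 [0.02  0.024]
rack 289 522 -233 75 137 2.5 [0.03  0.034]
bin 331 637 -231 149 98 89.2 [0.02  0.024]
side table z -0.0002
trapA 177 rect 558 142 38 38 41 zmax 0.074 mean [0.557 0.139 0.061] top [0.559 0.144 0.073]
trapB 162 rect 658 125 36 39 60 zmax 0.074 mean [0.658 0.123 0.062] top [0.659 0.127 0.073]
large 348 rect 423 132 54 56 54 zmax 0.08 mean [0.422 0.126 0.069] top [0.424 0.133 0.078]
filt 260 rect 667 9 44 47 53 zmax 0.055 mean [0.667 0.007 0.036] top [0.668 0.011 0.053]
wye 318 rect 566 28 59 92 76 zmax 0.029 mean [0.559 0.029 0.013] top [0.563 0.03  0.022]
wport 28 rect 566 30 11 10 69 zmax 0.035 mean [0.566 0.029 0.03 ] top [0.566 0.028 0.035]
dish 425 412 -238 85 88 2.3 [0.02  0.022]
rack 545 523 -235 72 139 2.4 [0.03  0.032]
bin 532 639 -240 99 136 0.3 [0.02  0.022]
```

View pics/sd.png

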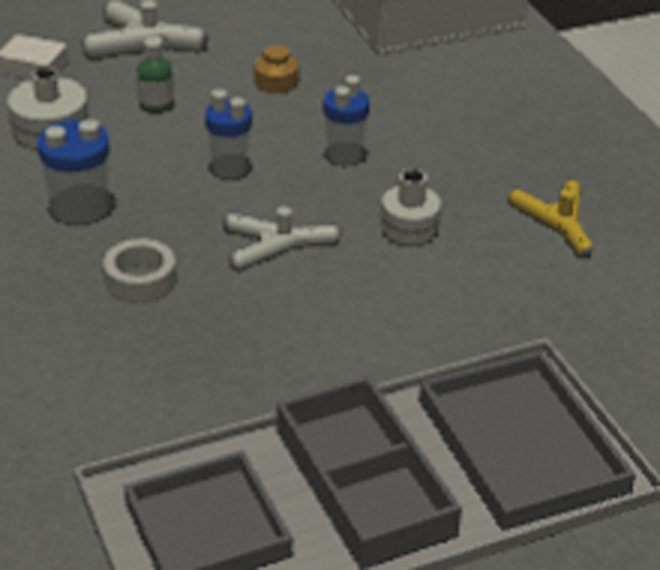

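The side view shows the same set. The white small Y is at (282,232), the traps at (229,120) and (346,105), the small filter at (411,205) and the grey inserts are below. The two views agree within 5 mm, so I'll move now.

```bash
python3 -m handwheel '[[[0,-488,-315],[1.256,0,0]],[[0,-488,-315],[1.256,0,0]],[[0,-488,-315],[1.256,0,0]],[[0,-488,-315],[1.256,0,0]],[[0,-488,-315],[1.256,0,0]],[[0,-488,-315],[1.256,0,0]],[[0,-488,-315],[1.256,0,0]],[[0,-488,-315],[1.256,0,0]]]' 64 30
cat > rel.py <<'E'
import sys
from h import *
# target x y z(mm) yaw of jaw (deg) -> row
s=manip.get_state();M=T(s);t=np.array([float(a) for a in sys.argv[1:4]])/1000;y=np.radians(float(sys.argv[4]))
z=np.array([np.cos(y),np.sin(y),0]);x=np.array([0,0,-1.]);G=np.stack([x,np.cross(z,x),z],1)
print("t",round(s["clock"],2),"row",(M[:3,:3].T@(t-M[:3,3])*1000).round(1),R.from_matrix(M[:3,:3].T@G).as_rotvec().round(3),"q",np.round(s["qpos"],2),"w",round(s["gripper_width"],4),"F",np.round(s["force"],1))
E
python3 rel.py 559 144 200 0
```

```text
clock: 2.17
ee_pos: [0.4047, 0.334, 0.2058]
ee_rot: [-0.088, 0.701, 0.088, 0.702]
force: [1.5, 1.0, -0.3]
gripper_width: 0.0644
t 2.17 row [   5.7 -222.2  102.5] [ 0.25   0.    -0.001] q [-1.01  0.24  0.3   1.87 -0.08  1.04 -0.42] w 0.0644 F [ 1.5  1.  -0.3]
```

```bash
python3 -m handwheel '[[[6,-222,103],[0.25,0,0]],[[6,-222,103],[0.25,0,0]],[[6,-222,103],[0.25,0,0]],[[6,-222,103],[0.25,0,0]],[[6,-222,103],[0.25,0,0]],[[6,-222,103],[0.25,0,0]],[[6,-222,103],[0.25,0,0]],[[6,-222,103],[0.25,0,0]]]'
python3 rel.py 559 144 150 0
python3 - <<'E'
from h import *
p,W=shot("wrist");save(p,"w1.png");P=world(p,W);Q=P.reshape(-1,3)
print(W.round(3))
for c,lo in[((.559,.144),.055),((.66,.128),.055),((.668,.012),.025),((.566,.03),.024)]:
    q=Q[(np.hypot(Q[:,0]-c[0],Q[:,1]-c[1])<.035)&(Q[:,2]>lo)&(Q[:,2]<.1)]
    if len(q)>20:
        (a,b),r=cv2.minEnclosingCircle((q[:,:2]*1000).astype(np.float32));print(c,len(q),round(a),round(b),round(r),np.percentile(q[:,2],95).round(3))
E
```

```text
clock: 2.83
ee_pos: [0.5606, 0.1449, 0.1993]
ee_rot: [-0.001, 0.707, 0.001, 0.707]
force: [-0.2, 0.3, 0.3]
gripper_width: 0.0642
t 2.83 row [49.3 -0.9 -1.6] [0.002 0.    0.001] q [-0.66  0.37  0.45  1.75 -0.18  1.07 -0.15] w 0.0642 F [-0.2  0.3  0.3]
[[ 1.     0.001 -0.     0.56 ]
 [ 0.001 -0.964 -0.265  0.221]
 [-0.     0.265 -0.964  0.378]
 [ 0.     0.     0.     1.   ]]
(0.559, 0.144) 1174 560 146 20 0.074
(0.66, 0.128) 1133 661 130 20 0.074
(0.566, 0.03) 93 567 32 6 0.034
```

View pics/w1.png

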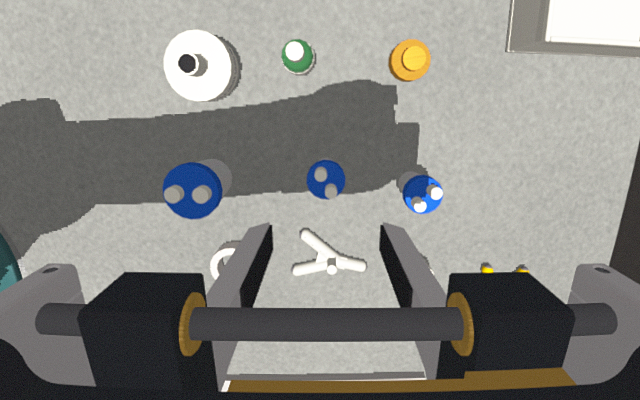

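The wrist view shows trap_2's lid at (326,180), between the jaws and with the 20 mm radius of a small trap. The other small trap is at (423,194) and the large one at (192,190). All three views agree within 2 mm, so I'll go down and grip.

```bash
python3 -m handwheel '[[[40,1,-1],[0,0,0]],[[80,1,-1],[0,0,0]],[[120,1,-1],[0,0,0]],[[150,1,-1],[0,0,0]],[[165,1,-1],[0,0,0]],[[165,1,-1],[0,0,0]]]'; python3 -m handwheel '[[[0,0,0],[0,0,0]],[[0,0,0],[0,0,0]],[[0,0,0],[0,0,0]],[[0,0,0],[0,0,0]],[[0,0,0],[0,0,0]],[[0,0,0],[0,0,0]]]' 30 25;  python3 rel.py 560 145 170 0
```

```text
clock: 3.38
ee_pos: [0.556, 0.1489, 0.0313]
ee_rot: [-0.003, 0.709, 0.002, 0.705]
force: [-0.4, -0.5, -0.5]
gripper_width: 0.0643
clock: 3.88
ee_pos: [0.5594, 0.1484, 0.0356]
ee_rot: [-0.002, 0.706, 0.002, 0.708]
force: [-0.5, 0.3, 9.6]
gripper_width: 0.0392
t 3.88 row [-134.4   -3.2    0.8] [ 0.006  0.002 -0.001] q [-0.6   0.58  0.37  1.87 -0.3   0.75 -0.06] w 0.0392 F [-0.5  0.3  9.6]
```

```bash
python3 -m handwheel '[[[-40,0,0],[0,0,0]],[[-80,-20,0],[0,0,0]],[[-100,-55,-4],[0,0,0]],[[-100,-95,-8],[0,0,0]],[[-100,-135,-12],[0,0,0]],[[-100,-175,-16],[0,0,0]],[[-100,-215,-20],[0,0,0]],[[-100,-255,-24],[0,0,0]]]'; python3 -m handwheel '[[[0,-40,-4],[0,0,0]],[[0,-80,-8],[0,0,0]],[[0,-120,-10],[0,0,0]],[[0,-150,-12],[0,0,0]],[[0,-157,-12],[0,0,0]],[[0,-157,-12],[0,0,0]]]';  python3 rel.py 524.5 -263.5 44 0
python3 - <<'E'
from h import *
p,W=shot("wrist");save(p,"w2.png");P=world(p,W);Q=P.reshape(-1,3);np.save("w2.npy",P)
q=Q[(abs(Q[:,0]-.523)<.05)&(abs(Q[:,1]+.235)<.085)&(Q[:,2]>.027)&(Q[:,2]<.034)]
print(len(q),cv2.minAreaRect((q[:,:2]*1000).astype(np.float32)),np.median(q[:,2]))
E
```

```text
clock: 4.55
ee_pos: [0.5358, -0.1089, 0.1352]
ee_rot: [-0.002, 0.707, 0.002, 0.707]
force: [1.0, -0.2, -0.4]
gripper_width: 0.0392
clock: 5.05
ee_pos: [0.5244, -0.267, 0.1349]
ee_rot: [-0.001, 0.707, 0.0, 0.707]
force: [0.5, 0.8, -1.0]
gripper_width: 0.0393
t 5.05 row [90.9  3.6  0.1] [0.002 0.    0.001] q [ 0.01  0.47  0.53  1.79 -0.28  0.96  0.66] w 0.0393 F [ 0.5  0.8 -1. ]
2195 ((523.3762817382812, -234.45907592773438), (70.36019134521484, 133.98965454101562), 2.3902926445007324) 0.030685402990164812
```

View pics/w2.png

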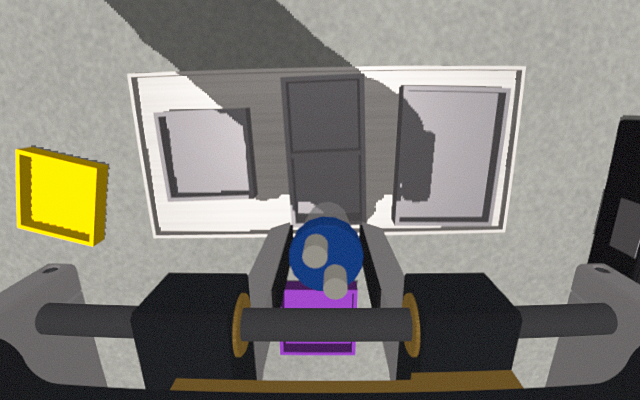

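The wrist view shows the held trap upright with its lid at (325,255) and the two-cell rack at (325,150). The rack measures (523.4, -234.5) mm at 2.4°. I'll lower into the -y cell.

```bash
python3 -m handwheel '[[[40,3,0],[0,0,0]],[[65,3,0],[0,0,0]],[[80,3,0],[0,0,0]],[[88,3,0],[0,0,0]],[[91,3,0],[0,0,0]],[[91,3,0],[0,0,0]]]'; python3 -m handwheel '[[[0,0,0],[0,0,0]],[[0,0,0],[0,0,0]],[[0,0,0],[0,0,0]],[[-20,0,0],[0,0,0]],[[-60,20,5],[0,0,0]],[[-100,55,15],[0,0,0]],[[-100,95,30],[0,0,0]],[[-100,136,45],[0,0,0]]]' 64;  python3 rel.py 661 130 150 0
```

```text
clock: 5.6
ee_pos: [0.5255, -0.2605, 0.0438]
ee_rot: [-0.002, 0.707, 0.003, 0.707]
force: [0.5, -0.2, -0.2]
gripper_width: 0.0391
clock: 6.27
ee_pos: [0.5659, -0.1383, 0.1463]
ee_rot: [-0.001, 0.705, 0.001, 0.709]
force: [1.4, -0.5, -0.8]
gripper_width: 0.0638
t 6.27 row [ -3.4 267.9  96.1] [0.004 0.005 0.001] q [-0.21  0.44  0.52  1.8  -0.26  0.96  0.41] w 0.0638 F [ 1.4 -0.5 -0.8]
```

```bash
python3 -m handwheel '[[[0,39,14],[0,0,0]],[[0,78,28],[0,0,0]],[[0,117,42],[0,0,0]],[[0,156,56],[0,0,0]],[[0,195,70],[0,0,0]],[[0,234,84],[0,0,0]],[[0,265,95],[0,0,0]],[[0,265,95],[0,0,0]]]'; python3 rel.py 661 130 34 0
python3 - <<'E'
from h import *
p,W=shot("wrist");P=world(p,W);Q=P.reshape(-1,3)
c=(.661,.13);q=Q[(np.hypot(Q[:,0]-c[0],Q[:,1]-c[1])<.035)&(Q[:,2]>.055)&(Q[:,2]<.09)]
print(cv2.minEnclosingCircle((q[:,:2]*1000).astype(np.float32)))
p,W=shot("side");P=world(p,W);a=p["pixels"][215:320,300:440];cv2.imwrite("pics/s3.png",cv2.resize(a[...,::-1],None,fx=4,fy=4,interpolation=cv2.INTER_CUBIC))
Q=P.reshape(-1,3);c=(.525,-.267);q=Q[(np.hypot(Q[:,0]-c[0],Q[:,1]-c[1])<.04)&(Q[:,2]>.056)&(Q[:,2]<.1)]
print(cv2.minEnclosingCircle((q[:,:2]*1000).astype(np.float32)),np.percentile(q[:,2],[5,50,97]))
E
```

```text
clock: 6.93
ee_pos: [0.6586, 0.1356, 0.1426]
ee_rot: [-0.004, 0.707, 0.006, 0.707]
force: [0.6, 0.8, -0.2]
gripper_width: 0.0643
t 6.93 row [108.6  -5.9   2.2] [ 0.014  0.    -0.003] q [-0.55  0.6   0.44  1.55 -0.28  1.05 -0.02] w 0.0643 F [ 0.6  0.8 -0.2]
((661.0933227539062, 130.0019073486328), 19.94841194152832)
((525.5381469726562, -264.89984130859375), 20.90300178527832) [0.05837496 0.06675254 0.08138171]
```

View pics/s3.png

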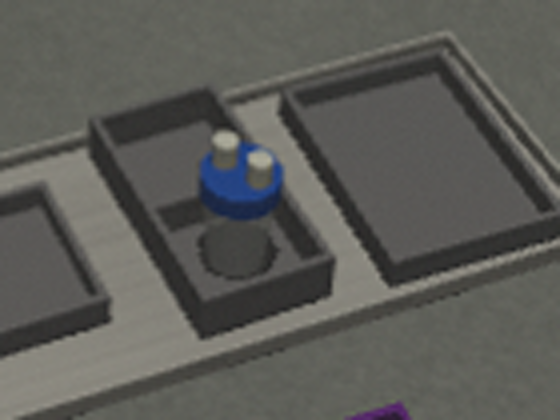

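The picture shows the first trap standing upright in its cell, top at 81 mm. Trap_1 measures (661, 130) mm, so I'll descend on it.

```bash
python3 -m handwheel '[[[40,-3,2],[0,0,0]],[[75,-3,2],[0,0,0]],[[85,-3,2],[0,0,0]],[[85,-3,2],[0,0,0]]]'; python3 rel.py 661 130 35 0
```

```text
clock: 7.37
ee_pos: [0.6583, 0.1225, 0.0558]
ee_rot: [-0.002, 0.709, 0.001, 0.706]
force: [-0.0, -0.6, 0.6]
gripper_width: 0.0639
t 7.37 row [20.7  7.5  2.8] [ 0.004 -0.004  0.002] q [-0.51  0.69  0.41  1.61 -0.33  0.91  0.02] w 0.0639 F [-0.  -0.6  0.6]
```

```bash
python3 -m handwheel '[[[12,3,1],[0,0,0]],[[20,3,1],[0,0,0]],[[20,3,1],[0,0,0]],[[20,3,1],[0,0,0]],[[20,3,1],[0,0,0]]]'; python3 - <<'E'
from h import *
import time
for i in range(4):
    s=manip.get_state();print(np.round(s["ee_pos"],4)); manip.camera("side")
E
python3 -m handwheel '[[[0,0,0],[0,0,0]],[[0,0,0],[0,0,0]],[[0,0,0],[0,0,0]],[[0,0,0],[0,0,0]],[[0,0,0],[0,0,0]],[[0,0,0],[0,0,0]]]' 30 25;  python3 rel.py 522 -202 130 0
```

```text
clock: 7.78
ee_pos: [0.6614, 0.1271, 0.0387]
ee_rot: [-0.002, 0.707, 0.002, 0.707]
force: [0.2, -1.3, 0.5]
gripper_width: 0.0642
[0.6614 0.1271 0.0387]
[0.6613 0.1271 0.0386]
[0.6613 0.1271 0.0385]
[0.6612 0.1271 0.0384]
clock: 8.48
ee_pos: [0.6609, 0.127, 0.0378]
ee_rot: [-0.002, 0.707, 0.002, 0.707]
force: [0.2, 0.6, 0.1]
gripper_width: 0.0393
t 8.48 row [ -92.2 -328.2 -140.8] [ 0.006 -0.     0.   ] q [-0.51  0.72  0.4   1.61 -0.34  0.88  0.02] w 0.0393 F [0.2 0.6 0.1]
```

```bash
python3 -m handwheel '[[[-40,0,0],[0,0,0]],[[-75,-15,-6],[0,0,0]],[[-95,-50,-21],[0,0,0]],[[-95,-86,-36],[0,0,0]],[[-95,-122,-51],[0,0,0]],[[-95,-158,-66],[0,0,0]],[[-95,-194,-81],[0,0,0]],[[-95,-230,-96],[0,0,0]]]'; python3 -m handwheel '[[[0,-36,-15],[0,0,0]],[[0,-70,-30],[0,0,0]],[[0,-95,-40],[0,0,0]],[[0,-102,-43],[0,0,0]],[[0,-102,-43],[0,0,0]],[[0,-102,-43],[0,0,0]]]';  python3 rel.py 522 -205 46 0
python3 - <<'E'
from h import *
p,W=shot("wrist");save(p,"w4.png");P=world(p,W);Q=P.reshape(-1,3)
q=Q[(abs(Q[:,0]-.522)<.03)&(abs(Q[:,1]+.202)<.04)&(Q[:,2]>.13)&(Q[:,2]<.17)&(p["pixels"][...,2].ravel()>p["pixels"][...,0].ravel()*2)]
print(len(q),cv2.minEnclosingCircle((q[:,:2]*1000).astype(np.float32)) if len(q)>5 else 0)
E
```

```text
clock: 9.15
ee_pos: [0.5653, -0.105, 0.133]
ee_rot: [-0.002, 0.707, 0.002, 0.707]
force: [0.0, -0.5, 0.6]
gripper_width: 0.0392
clock: 9.65
ee_pos: [0.5242, -0.2051, 0.1328]
ee_rot: [-0.002, 0.707, 0.002, 0.707]
force: [-0.3, 0.4, -0.9]
gripper_width: 0.0392
t 9.65 row [86.8  0.1 -2.2] [ 0.006  0.    -0.   ] q [-0.1   0.43  0.53  1.85 -0.27  0.93  0.56] w 0.0392 F [-0.3  0.4 -0.9]
4284 ((521.859375, -196.25137329101562), 29.552873611450195)
```

```bash
python3 -m handwheel '[[[40,0,-2],[0,0,0]],[[65,0,-2],[0,0,0]],[[80,0,-2],[0,0,0]],[[86,0,-2],[0,0,0]],[[87,0,-2],[0,0,0]],[[87,0,-2],[0,0,0]]]'; python3 -m handwheel '[[[0,0,0],[0,0,0]],[[0,0,0],[0,0,0]],[[0,0,0],[0,0,0]],[[-20,0,0],[0,0,0]],[[-60,10,8],[0,0,0]],[[-100,30,25],[0,0,0]],[[-100,60,50],[0,0,0]],[[-100,90,70],[0,0,0]]]' 64;  python3 rel.py 668 12 130 0
```

```text
clock: 10.2
ee_pos: [0.5225, -0.205, 0.046]
ee_rot: [-0.003, 0.707, 0.003, 0.707]
force: [0.1, -1.0, -0.2]
gripper_width: 0.0393
clock: 10.87
ee_pos: [0.5939, -0.1148, 0.1495]
ee_rot: [-0.002, 0.705, 0.001, 0.709]
force: [0.7, 0.3, -0.9]
gripper_width: 0.0639
t 10.87 row [ 19.9 126.5  74.6] [0.004 0.006 0.   ] q [-0.25  0.48  0.51  1.74 -0.27  0.99  0.37] w 0.0639 F [ 0.7  0.3 -0.9]
```

```bash
python3 -m handwheel '[[[0,35,21],[0,0,0]],[[0,70,42],[0,0,0]],[[0,105,63],[0,0,0]],[[10,126,75],[0,0,0]],[[10,126,75],[0,0,0]],[[10,126,75],[0,0,0]],[[10,126,75],[0,0,0]]]' 50; python3 - <<'E'
from h import *
p,W=shot("wrist");save(p,"w5.png");P=world(p,W);Q=P.reshape(-1,3)
for lo in(.022,.045):
    c=(.668,.012);q=Q[(np.hypot(Q[:,0]-c[0],Q[:,1]-c[1])<.04)&(Q[:,2]>lo)&(Q[:,2]<.07)]
    print(cv2.minEnclosingCircle((q[:,:2]*1000).astype(np.float32)),np.percentile(q[:,2],97))
p,W=shot("side");P=world(p,W);a=p["pixels"][190:330,270:450];cv2.imwrite("pics/s5.png",cv2.resize(a[...,::-1],None,fx=3,fy=3,interpolation=cv2.INTER_CUBIC))
Q=P.reshape(-1,3)
for c in((.525,-.267),(.522,-.202)):
    q=Q[(np.hypot(Q[:,0]-c[0],Q[:,1]-c[1])<.031)&(Q[:,2]>.056)&(Q[:,2]<.1)]
    print(cv2.minEnclosingCircle((q[:,:2]*1000).astype(np.float32)),np.percentile(q[:,2],[5,50,97]))
E
python3 rel.py 668 12 34 0
```

```text
clock: 11.45
ee_pos: [0.6654, 0.0101, 0.1361]
ee_rot: [-0.002, 0.707, 0.002, 0.707]
force: [-0.4, -0.2, 0.0]
gripper_width: 0.05
((670.074951171875, 13.327200889587402), 23.906280517578125) 0.0548931502413332
((670.0869750976562, 13.359169960021973), 10.827591896057129) 0.05545514999996474
((525.360107421875, -263.84375), 21.963699340820312) [0.05817689 0.06697378 0.08174903]
((521.3494262695312, -202.95225524902344), 20.599807739257812) [0.05846487 0.06689528 0.08176424]
t 11.55 row [102.4   2.5   2.5] [0.004 0.001 0.   ] q [-0.39  0.6   0.47  1.58 -0.3   1.04  0.17] w 0.0496 F [-0.4  0.8  0.1]
```

View pics/s5.png

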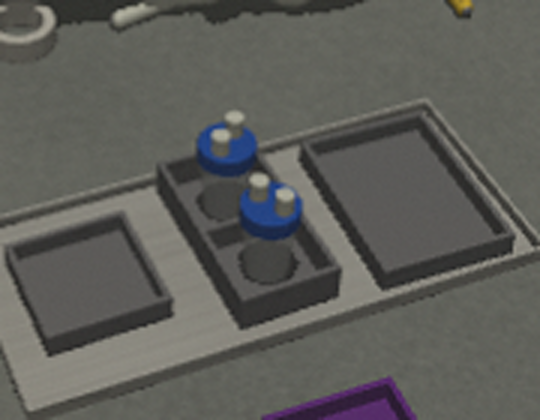

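Both traps stand upright, one in each cell, with their tops at 82 mm. The filter has a 24 mm radius, so it is the small one, at (670, 13) mm. I'll grip its port.

```bash
python3 -m handwheel '[[[40,3,4],[0,0,0]],[[75,3,4],[0,0,0]],[[95,3,4],[0,0,0]],[[101,3,4],[0,0,0]],[[101,3,4],[0,0,0]],[[101,3,4],[0,0,0]]]';  python3 -m handwheel '[[[0,0,0],[0,0,0]],[[0,0,0],[0,0,0]],[[0,0,0],[0,0,0]],[[0,0,0],[0,0,0]],[[0,0,0],[0,0,0]],[[0,0,0],[0,0,0]]]' 12 25;  python3 rel.py 412 -238 130 0
```

```text
clock: 12.05
ee_pos: [0.6702, 0.0133, 0.0363]
ee_rot: [-0.002, 0.707, 0.002, 0.708]
force: [0.1, 0.6, 0.3]
gripper_width: 0.0499
clock: 12.55
ee_pos: [0.6698, 0.0141, 0.0352]
ee_rot: [-0.002, 0.707, 0.002, 0.707]
force: [0.6, -0.4, 4.7]
gripper_width: 0.0214
t 12.55 row [ -95.  -250.5 -259.3] [0.006 0.001 0.   ] q [-0.36  0.72  0.42  1.62 -0.36  0.87  0.21] w 0.0214 F [ 0.6 -0.4  4.7]
```

```bash
python3 -m handwheel '[[[-40,0,0],[0,0,0]],[[-80,0,0],[0,0,0]],[[-110,-18,-19],[0,0,0]],[[-115,-46,-47],[0,0,0]],[[-115,-74,-76],[0,0,0]],[[-115,-102,-105],[0,0,0]],[[-115,-130,-134],[0,0,0]],[[-115,-158,-163],[0,0,0]]]'; python3 -m handwheel '[[[0,-28,-28],[0,0,0]],[[0,-56,-58],[0,0,0]],[[0,-80,-82],[0,0,0]],[[0,-92,-95],[0,0,0]],[[0,-92,-95],[0,0,0]],[[0,-92,-95],[0,0,0]],[[0,-92,-95],[0,0,0]]]'; python3 - <<'E'
from h import *
p,W=shot("wrist");save(p,"w6.png");P=world(p,W);Q=P.reshape(-1,3)
for c,wx,wy in(((.412,-.239),.052,.06),((.637,-.237),.054,.072)):
    q=Q[(abs(Q[:,0]-c[0])<wx)&(abs(Q[:,1]-c[1])<wy)&(Q[:,2]>.018)&(Q[:,2]<.024)]
    print(len(q),np.round(np.percentile(q[:,:2],[1,99],axis=0),3),cv2.minAreaRect((q[:,:2]*1000).astype(np.float32)))
E
python3 rel.py 411.5 -238.5 44 0
```

```text
clock: 13.22
ee_pos: [0.5059, -0.1458, 0.1499]
ee_rot: [-0.002, 0.707, 0.002, 0.707]
force: [0.8, -1.0, -0.4]
gripper_width: 0.0215
clock: 13.8
ee_pos: [0.4138, -0.2369, 0.1499]
ee_rot: [-0.002, 0.707, 0.002, 0.707]
force: [0.6, -0.4, 0.2]
gripper_width: 0.0213
1065 [[ 0.369 -0.278]
 [ 0.454 -0.195]] ((411.4308776855469, -237.67300415039062), (83.66030883789062, 84.25733947753906), 2.0768795013427734)
2088 [[ 0.59  -0.305]
 [ 0.687 -0.176]] ((638.6757202148438, -240.52685546875), (131.00564575195312, 98.35555267333984), 89.4512939453125)
t 13.85 row [105.8  -1.8  -2.4] [0.007 0.    0.   ] q [-0.08  0.26  0.62  2.04 -0.19  0.9   0.65] w 0.0211 F [ 0.4 -0.2 -0.4]
```

View pics/w6.png

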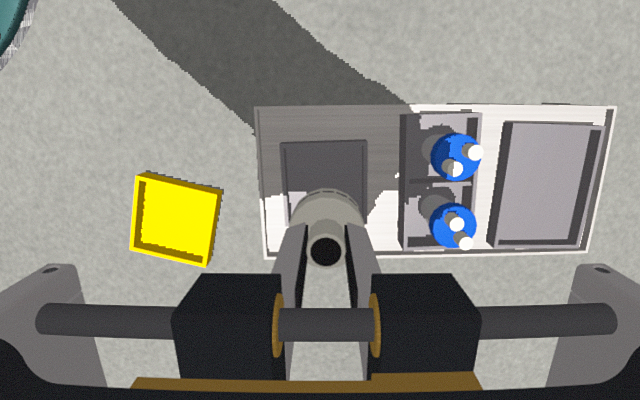

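The wrist view shows the filter held port up over the grey dish at (325,185), and both traps in the rack. The dish measures (411, -238) mm and the bin (639, -240) mm. I'll lower the filter.

```bash
python3 -m handwheel '[[[40,-1,-2],[0,0,0]],[[75,-1,-2],[0,0,0]],[[95,-1,-2],[0,0,0]],[[104,-1,-2],[0,0,0]],[[107,-1,-2],[0,0,0]],[[107,-1,-2],[0,0,0]]]'; python3 -m handwheel '[[[0,0,0],[0,0,0]],[[0,0,0],[0,0,0]],[[0,0,0],[0,0,0]],[[-20,0,0],[0,0,0]],[[-60,10,0],[0,0,0]],[[-100,30,15],[0,0,0]],[[-100,60,35],[0,0,0]],[[-100,90,55],[0,0,0]]]' 46;  python3 rel.py 567 31 130 0
```

```text
clock: 14.35
ee_pos: [0.4116, -0.2382, 0.0429]
ee_rot: [-0.002, 0.707, 0.002, 0.707]
force: [0.0, 0.1, 0.6]
gripper_width: 0.0215
clock: 15.02
ee_pos: [0.4677, -0.1473, 0.1461]
ee_rot: [-0.002, 0.705, 0.002, 0.709]
force: [0.3, -0.1, -0.8]
gripper_width: 0.0459
t 15.02 row [ 16.7 177.8 100. ] [ 0.005  0.006 -0.   ] q [-0.26  0.28  0.59  2.02 -0.2   0.89  0.44] w 0.0459 F [ 0.3 -0.1 -0.8]
```

```bash
python3 -m handwheel '[[[0,35,20],[0,0,0]],[[0,70,40],[0,0,0]],[[0,105,60],[0,0,0]],[[0,140,80],[0,0,0]],[[10,170,97],[0,0,0]],[[10,176,100],[0,0,0]],[[10,176,100],[0,0,0]],[[10,176,100],[0,0,0]]]'; python3 - <<'E'
from h import *
p,W=shot("wrist");save(p,"w7.png");P=world(p,W)
Q=P.reshape(-1,3);c=np.array([.567,.031])
q=Q[(np.hypot(*(Q[:,:2]-c).T)<.06)&(Q[:,2]>.005)&(Q[:,2]<.05)]
po=q[q[:,2]>.024];print("port",cv2.minEnclosingCircle((po[:,:2]*1000).astype(np.float32)),np.percentile(po[:,2],95))
c=np.mean([po[:,:2].max(0),po[:,:2].min(0)],0)
d=q[:,:2]-c;r=np.hypot(*d.T);a=np.degrees(np.arctan2(d[:,1],d[:,0]))
m=(r>.025)&(q[:,2]<.02);h,e=np.histogram(a[m],36,(-180,180));print([(int(x),int(n)) for x,n in zip(e,h) if n])
k=m&(abs(a)<50);print("stem",np.degrees(np.arctan2(*d[k].mean(0)[::-1])),"maxr",r[k].max())
p,W=shot("side");P=world(p,W);Q=P.reshape(-1,3)
for lo in(.03,.053):
    q=Q[(np.hypot(Q[:,0]-.411,Q[:,1]+.238)<.038)&(Q[:,2]>lo)&(Q[:,2]<.1)];print("filter",cv2.minEnclosingCircle((q[:,:2]*1000).astype(np.float32)),np.percentile(q[:,2],97))
E
python3 rel.py 567 31 17 0
```

```text
clock: 15.68
ee_pos: [0.5643, 0.0279, 0.1331]
ee_rot: [-0.002, 0.707, 0.002, 0.707]
force: [0.7, -0.3, -0.1]
gripper_width: 0.0459
port ((567.0525512695312, 31.20711898803711), 5.905763149261475) 0.034931701221281496
[(-180, 9), (-170, 218), (-160, 142), (-150, 22), (-30, 43), (-20, 129), (-10, 117), (0, 3), (110, 22), (120, 160), (130, 214), (140, 48)]
stem -12.35704330668369 maxr 0.04641559107014513
filter ((411.8438415527344, -240.52096557617188), 24.85559844970703) 0.061792308416425044
filter ((410.04107666015625, -239.69622802734375), 11.967206954956055) 0.06284364401173728
t 15.78 row [116.3   4.1   2.8] [0.004 0.001 0.   ] q [-0.49  0.43  0.49  1.85 -0.25  0.93  0.12] w 0.046 F [-0.7 -0.5  0.1]
```

View pics/w7.png

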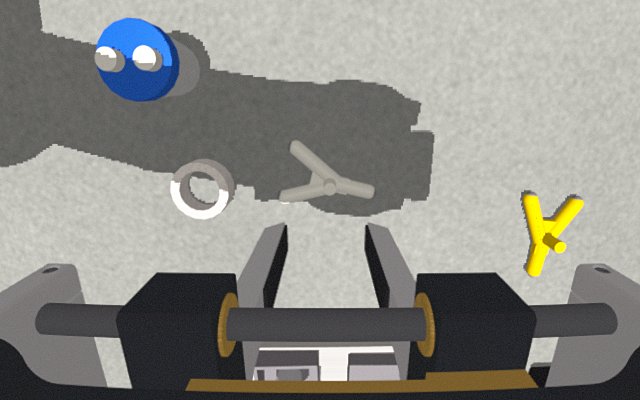

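The wrist view shows the small white Y at (330,185) under the gripper and the yellow one at (545,240), which is not meant. The port is at (567, 31) mm and the stem points at about -13°. The filter's top is at 62 mm, so it is seated port up in the dish. I'll grip the Y by its port.

```bash
python3 -m handwheel '[[[40,4,3],[0,0,0]],[[75,4,3],[0,0,0]],[[100,4,3],[0,0,0]],[[112,4,3],[0,0,0]],[[115,4,3],[0,0,0]],[[115,4,3],[0,0,0]],[[115,4,3],[0,0,0]]]';  python3 -m handwheel '[[[0,0,0],[0,0,0]],[[0,0,0],[0,0,0]],[[0,0,0],[0,0,0]],[[0,0,0],[0,0,0]],[[0,0,0],[0,0,0]],[[0,0,0],[0,0,0]],[[0,0,0],[0,0,0]]]' 4 25;  python3 rel.py 638.5 -240 130 -77
```

```text
clock: 16.37
ee_pos: [0.5683, 0.032, 0.0193]
ee_rot: [-0.002, 0.706, 0.002, 0.708]
force: [-0.6, 0.0, 0.2]
gripper_width: 0.0462
clock: 16.95
ee_pos: [0.5675, 0.0326, 0.0179]
ee_rot: [-0.002, 0.707, 0.002, 0.707]
force: [-0.5, 0.6, 3.5]
gripper_width: 0.011
t 16.95 row [-112.1 -273.    69.3] [ 1.35  0.   -0.  ] q [-0.43  0.6   0.41  1.9  -0.35  0.71  0.19] w 0.011 F [-0.5  0.6  3.5]
```

```bash
python3 -m handwheel '[[[-40,0,0],[0,0,0]],[[-80,0,0],[0,0,0]],[[-112,-15,4],[0.11,0,0]],[[-120,-50,13],[0.22,0,0]],[[-120,-88,22],[0.33,0,0]],[[-120,-126,32],[0.44,0,0]],[[-120,-164,41],[0.55,0,0]],[[-120,-202,51],[0.66,0,0]]]'; python3 rel.py 638.5 -240 130 -77
```

```text
clock: 17.62
ee_pos: [0.6198, -0.1708, 0.1379]
ee_rot: [0.229, 0.669, -0.229, 0.669]
force: [0.7, 0.6, -1.0]
gripper_width: 0.0109
t 17.62 row [  7.9 -43.2  57.2] [ 0.685  0.    -0.   ] q [-0.24  0.6   0.66  1.64 -0.41  1.04 -0.12] w 0.0109 F [ 0.7  0.6 -1. ]
```

```bash
python3 -m handwheel '[[[0,-8,10],[0.11,0,0]],[[0,-17,23],[0.22,0,0]],[[0,-26,35],[0.33,0,0]],[[0,-36,48],[0.44,0,0]],[[0,-43,57],[0.55,0,0]],[[0,-43,57],[0.66,0,0]],[[0,-43,57],[0.685,0,0]],[[0,-43,57],[0.685,0,0]]]';  python3 -m handwheel '[[[0,0,0],[0,0,0]]]'; python3 rel.py 638.5 -240 26.5 -77; python3 - <<'E'
from h import *
p,W=shot("wrist");save(p,"w8.png");P=world(p,W);s=manip.get_state()
Q=P.reshape(-1,3);z0=s["ee_pos"][2]-.018;c=s["ee_pos"][:2]
q=Q[(np.hypot(*(Q[:,:2]-c).T)<.06)&(Q[:,2]>z0-.01)&(Q[:,2]<z0+.017)]
d=q[:,:2]-c;r=np.hypot(*d.T);a=np.degrees(np.arctan2(d[:,1],d[:,0]))
m=r>.025;h,e=np.histogram(a[m],36,(-180,180));print([(int(x),int(n)) for x,n in zip(e,h) if n])
print("z far/near",[np.round(np.percentile(q[k,2],90)-z0,4) for k in (d[:,1]>.025,d[:,1]<-.025) if k.sum()>5])
E
```

```text
clock: 18.28
ee_pos: [0.6387, -0.2377, 0.1374]
ee_rot: [0.438, 0.555, -0.439, 0.555]
force: [0.1, 0.2, -0.2]
gripper_width: 0.0115
clock: 18.37
ee_pos: [0.6387, -0.2374, 0.1376]
ee_rot: [0.438, 0.556, -0.438, 0.555]
force: [0.5, 0.1, -0.3]
gripper_width: 0.0111
t 18.37 row [111.1  -0.8   2.5] [ 0.009 -0.     0.   ] q [-0.2   0.72  0.8   1.54 -0.55  1.12 -0.62] w 0.0111 F [ 0.5  0.1 -0.3]
[(-110, 36), (-100, 241), (-90, 343), (-80, 34), (30, 7), (40, 263), (50, 549), (60, 240), (110, 375), (120, 382), (130, 81)]
z far/near [np.float64(0.0138), np.float64(0.0138)]
```

View pics/w8.png

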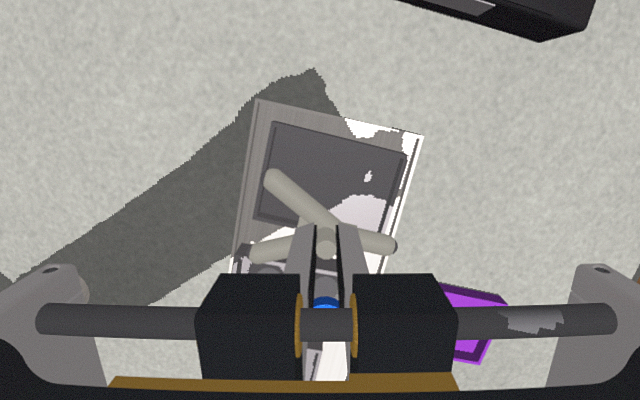

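The wrist view shows the Y held level at (325,230), its stem at about -90°, so it lies along the bin's long side. I'll lower it.

```bash
python3 -m handwheel '[[[40,-1,3],[0,0,0]],[[75,-1,3],[0,0,0]],[[98,-1,3],[0,0,0]],[[108,-1,3],[0,0,0]],[[112,-1,3],[0,0,0]],[[112,-1,3],[0,0,0]]]'; python3 -m handwheel '[[[0,0,0],[0,0,0]],[[0,0,0],[0,0,0]],[[0,0,0],[0,0,0]],[[-20,0,0],[0,0,0]],[[-60,0,0],[0,0,0]],[[-100,0,0],[0,0,0]],[[-120,10,-30],[0,0,0]],[[-120,20,-65],[0,0,0]]]' 40;  python3 -m handwheel '[[[0,10,-35],[0,0,0]],[[0,20,-70],[0,0,0]],[[0,30,-105],[0,0,0]],[[0,40,-140],[0,0,0]],[[0,50,-180],[0,0,0]],[[0,50,-180],[0,0,0]]]'; python3 - <<'E'
from h import *
p,W=shot("scene");P=world(p,W);save(p,"e_sc.png");a=p["pixels"][120:260,190:480]
p2,W2=shot("side");P2=world(p2,W2);b=p2["pixels"][190:330,250:450]
A=cv2.resize(a,None,fx=2.6,fy=2.6,interpolation=cv2.INTER_CUBIC);B=cv2.resize(b,None,fx=1.6,fy=1.6,interpolation=cv2.INTER_CUBIC)
o=np.zeros((A.shape[0]+B.shape[0],A.shape[1],3),np.uint8);o[:A.shape[0]]=A;o[A.shape[0]:,:B.shape[1]]=B
cv2.imwrite("pics/end.png",o[...,::-1])
for P_ in(P,P2):
    Q=P_.reshape(-1,3)
    for nm,c,r,lo in(("t",(.525,-.265),.03,.056),("t",(.522,-.203),.03,.056),("f",(.411,-.239),.036,.05),("w",(.638,-.24),.06,.024),("LT",(.425,.134),.04,.06),("LF",(.43,.245),.05,.02)):
        q=Q[(np.hypot(Q[:,0]-c[0],Q[:,1]-c[1])<r)&(Q[:,2]>lo)&(Q[:,2]<.1)]
        if len(q)>5: print(nm,np.round(cv2.minEnclosingCircle((q[:,:2]*1000).astype(np.float32))[0]),np.percentile(q[:,2],97).round(3))
    q=Q[(abs(Q[:,0]-.6385)<.042)&(abs(Q[:,1]+.24)<.058)&(Q[:,2]>.013)&(Q[:,2]<.026)];print("wye",np.round(cv2.minAreaRect((q[:,:2]*1000).astype(np.float32))[0:2]),np.percentile(q[:,2],[50,95]).round(3))
s=manip.get_state();print(s["clock"],s["ee_pos"],s["force"])
E
```

```text
clock: 18.92
ee_pos: [0.6386, -0.241, 0.0263]
ee_rot: [0.438, 0.555, -0.438, 0.555]
force: [0.4, -0.4, -0.4]
gripper_width: 0.0114
clock: 19.58
ee_pos: [0.6444, -0.1764, 0.1517]
ee_rot: [0.441, 0.551, -0.439, 0.556]
force: [0.5, -0.2, -1.1]
gripper_width: 0.0401
clock: 20.08
ee_pos: [0.6508, 0.0231, 0.1456]
ee_rot: [0.437, 0.557, -0.435, 0.556]
force: [-0.1, 0.7, -0.7]
gripper_width: 0.04
t [ 526. -261.] 0.082
t [ 523. -200.] 0.083
f [ 411. -237.] 0.064
w [ 637. -247.] 0.042
LT [424. 134.] 0.081
LF [428. 258.] 0.061
wye [[ 653. -239.]
 [  63.  113.]] [0.019 0.022]
t [ 526. -264.] 0.082
t [ 522. -204.] 0.081
f [ 412. -241.] 0.063
w [ 658. -259.] 0.043
LT [424. 135.] 0.081
LF [433. 256.] 0.06
wye [[ 647. -236.]
 [  58.   96.]] [0.019 0.022]
20.1833 [0.65050114 0.01549791 0.14617214] [ 0.38922685 -1.09494484  1.11344137]
```

View pics/end.png

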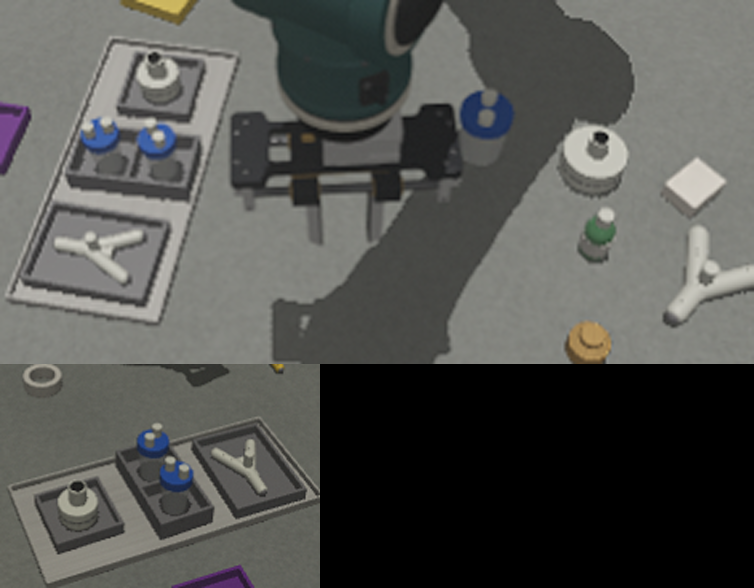

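Everything is in place, and the Y lies flat in its bin with the tube tops at about 21 mm. The adult-size parts that show here are where they were, so I'm handing the job in.

```bash
python3 -c "
from rig import manip
print(manip.job_done())"
```

```text
the job is handed in; nothing more can be done
None
```

The kit tray is restocked and the job was handed in at about 20 s, with the gripper clear of everything. I placed the parts in the order asked:
- **Traps:** the two small traps stand in the rack, one per cell, with their tops at about 82 mm.
- **Filter:** the small filter sits port up in the grey dish, with its top at about 63 mm.
- **Y-piece:** the small white Y lies flat along the bin's long side, with its tubes at about 21 mm and its port top at 42 mm.

**Checks:** The last scene and side pictures agree on where the traps and the filter stand, to about 4 mm. The large trap measured where it stood before. I never re-measured the large filter closely or the large Y, but nothing went near them.

**Disagreed:** My automatic outline of the Y in the bin came out differently in the two views: 63 × 113 mm and 58 × 96 mm. It probably took in some of the bin wall. I relied on the pictures and the measured release point, about (639, -241) mm, which is within about 1 mm of the bin's measured centre.

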